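# Walk the bench power supply home into its dock

### The job

Walk the heavy blue bench power supply along the worktop into its aluminium dock, by short pushes in turn on the two rubber corners of its control panel side, until its back is fully home against the dock's stop. It stays flat on the worktop: do not lift or tip it, do not press on the display, knobs or sockets in the middle of the panel, and never let it slew more than about 20 degrees away from square with the dock. Leave it standing still.

Things in the scene. Friction and masses are not known exactly. Their poses are not given: they have to be found in the camera images.
- power_supply: Blue bench power supply, box 100 deep (x), 180 wide (y), 60 mm high with feet (hard outline 8 to 58 mm up), about 1.2 kg, slides on four feet. Origin: centre of its underside. +x: its back, which leads into the dock; the white panel is on its -x side. Black rubber bumpers on the corners, flush with the outline. Pushing its +y panel corner also turns it clockwise seen from above, -y the other way.
- controls: Display, knobs, terminals and switch on the middle of the panel: within 47 mm either side of the middle, standing out up to 16 mm from the panel (65 mm from the case's centre). Origin on the panel, 33 mm up; axes as the power supply. Not to be pressed.
- push_left (a point): Place to push: surface of the rubber corner at the +y end of the panel side (36 mm wide, 54 to 90 mm off the middle), 33 mm above the worktop; in the power supply's frame -50, +72, 33 mm. Push along the power supply's +x.
- push_right (a point): The same on the -y end of the panel side (-50, -72, 33 mm).
- back_left (a point): Leading back corner of the power supply on the +y side (50, 90, 33 mm in its frame).
- back_right (a point): Leading back corner on the -y side (50, -90, 33 mm).
- dock: Fixed aluminium U on the worktop, bars 22 mm high, no floor. +x is the way in; origin where the centre of the power supply's underside lies when home, axes then agreeing. Inner face of the stop bar at x = 50 mm; side cheeks at y = +-102 mm from x = 20 mm on, flared outward 0.4 rad from there back to x = -11 mm. The power supply starts 80 to 120 mm short of home, up to 12 mm off centre, 0.2 rad askew.

How it is judged:
On the way:
1. the power supply has come half-way, its centre within 50 mm of home along the dock (x of power_supply in the frame of dock above -0.05 m), for 0.1 s.
At the end, for the whole second after the job is handed in: Both back corners of the power supply are within 8 mm of the dock's stop, its centre is within 16 mm of the dock's centre line (between the cheeks), it stands flat on the worktop and at rest (x of back_left in the frame of dock between 0.042 and 0.056 m and x of back_right in the frame of dock between 0.042 and 0.056 m and y of power_supply in the frame of dock between -0.016 and 0.016 m and angle between power_supply's own z axis and vertical below 0.04 rad and height (world z) of power_supply below 0.006 m and linear speed of power_supply below 0.01 m/s); the robot touches nothing.
It fails at once if the power supply slewed more than 20 degrees (0.35 rad) away from square with the dock (angle between the x axis of power_supply and the x axis of dock, either way round above 0.35 rad).
It fails at once if the display, knobs or sockets were pressed with more than 3 N (contact force between controls and anything else above 3 N).
It fails at once if the power supply was lifted more than 12 mm or tipped more than 0.15 rad (height (world z) of power_supply above 0.012 m or angle between power_supply's own z axis and vertical above 0.15 rad).
It also fails if it takes over 48 s, if anything falls off the work surface, if the arm or the gripper's body presses on something with over 40 N, if the wrist force passes 120 N, or if a joint passes its speed limit or range.

### The arm

A 7-joint arm with a two-finger parallel gripper is mounted at the origin on a cart in front of the work surface, level with it; the furniture and walls round the work are solid. World frame = base frame: x ahead of the robot, y to its left, z up, the work surface at z = 0. Lengths are in m, angles in rad, forces in N, time in s.
With the tool pointing down it reaches from about 0.425 to 0.925 m from the base axis. Payload 6.8 kg.
Tool frame: the origin (TCP) lies at the very end of the fingers, on their centre line; the grasp point (between the pads) lies 19 mm behind it (r.grip_point_offset is the distance from the TCP to the grasp point, in m); z points along the fingers, y is the line along which they close (so a half turn about z gives the same grasp; the last joint's range is limited). The gripper opens to 85 mm and grips with 20 to 120 N. Pads are 22 mm wide; open, the fingers measure 114 mm over their backs; the gripper's body (76 mm by 85 mm) begins 54 mm behind the grasp point. The pads swing forward as they close: fully open they stand 13 mm farther back than shut.
Start: joints at [-1.236, 0.477, 0.022, 1.555, -0.011, 1.109, -0.083], TCP at [0.289, 0.61, 0.231] pointing down, gripper open.
Joint ranges: [-2.96, 2.96], [-0.34, 2.1], [-1.41, 1.46], [0.24, 2.44], [-1.37, 4.51], [0.17, 1.92], [-2.96, 2.96]. Speed limits (rad/s): [2.39, 2.39, 3.14, 3.14, 3.14, 3.14, 3.14].

### API

Orientations are given as a rotation vector (axis times angle).
In Python, from bench import status, eyes, r gives the robot as it stands.
- The arm moves only by the shell command python3 -m crank 'ROWS' [OPENING] [FORCE]. ROWS is JSON, a list of rows, each a list of 6 numbers: the shift along the tool's x, y, z normalised to -1 to 1, where 1 is 0.02 m, then the turn, a rotation vector about the tool's x, y, z normalised to -1 to 1, where 1 is 45 degrees. A call has 1 to 12 rows; each row shifts and turns the commanded pose from where the row before left it, along the tool's axes as they then stand; what a row does not reach is not made up. A row lasts 1/10 s, in which the tool goes at most 50 mm and 8.59 degrees, less where a joint would pass 70% of its speed; a pose out of reach is approached as far as the arm can. A call with a number of a shift or a turn outside -1 to 1 is refused whole. A call with a gripper value outside its range is refused whole. OPENING is the opening, from 0 (shut) to 1 (fully open), set as the call begins (- or left out, the last holds). The fingers move at their own pace and stop on an object; FORCE is the grip in N (left out, the last holds). Time passes only in rows, so rows that do not move let the fingers close. It gives the time, the measured TCP pose, the force, the opening and the grip force at its end, in the units of the state.
- status.get_obs(): the state, without advancing time (a new reading comes with each control period).
- eyes.grab_frame(name): name is "scene" or "top" or "wrist"; returns a dict with "image" (400x640x3 uint8, red, green, blue), "depth" (400x640 float32, m along the optical axis (not along the pixel's ray), 0 where there is no reading), "fovy" (degrees; the focal length in pixels is half the picture's height over the tangent of half this angle, whatever the lens; pixels are square), "cx", "cy" (the principal point, pixels), "k1" (the pictures are not rectified: a ray, as slopes to the right and down, at radius r is drawn at 1 + k1 r^2 times it, then the intrinsics apply), "world_to_cam" (4x4, takes a point from world to camera coordinates). Camera axes: x right, y up, looking along -z (the intrinsics and any distortion apply to the point x, -y, -z); pixel columns grow to the right and rows downward; lengths in m; the calibration is good to about 2 mm. A picture is of the moment at which its call begins.
- r.hand_in(): hands the job in; it is judged then, once.
The state is a dict: "clock": time; "joints": joint angles; "qvel": joint speeds; "tau": joint torques, N m; "tcp_pos": TCP position; "orientation": TCP orientation; "contact_force": force on the tool from outside, world axes, zero at the start; "moment": the same for the moment, N m; "grip_width": finger opening in m; "gripper_force": force on a finger pad.
Only numpy, scipy, OpenCV 4.12 (cv2) and the standard library are available. Lean on these libraries where they do the work, as an engineer would, in place of code of your own. Each camera call takes 0.05 s, during which the arm holds its last target. There are 200 camera calls.

## Working session

There is one attempt and no reset: what is moved stays moved. The work goes in short steps, Python scripts to look and compute and a shell command to move; the robot and the scene stay as the last step left them, time stands still between calls to the robot, and variables do not carry over. Pictures are saved under pics/ and viewed, at most 10 in all, crops included, and the job is handed in when it is done.

```bash
mkdir -p pics; ls; cat > h.py <<'E'
import numpy as np, cv2
from bench import status, eyes, r
def grab(n,save=None):
    f=eyes.grab_frame(n)
    if save: cv2.imwrite('pics/'+save,cv2.cvtColor(f['image'],cv2.COLOR_RGB2BGR))
    return f
def rays(f,px):
    px=np.asarray(px,float).reshape(-1,2)
    F=200/np.tan(np.radians(f['fovy']/2))
    d=(px-[f['cx'],f['cy']])/F; u=d.copy()
    for _ in range(20): u=d/(1+f['k1']*(u**2).sum(1,keepdims=True))
    return u
def toworld(f,px,z=None):
    u=rays(f,px); T=np.linalg.inv(f['world_to_cam'])
    D=np.c_[u[:,0],-u[:,1],-np.ones(len(u))]@T[:3,:3].T; o=T[:3,3]
    if z is not None: s=(z-o[2])/D[:,2]
    else: s=np.array([f['depth'][int(round(y)),int(round(x))] for x,y in np.asarray(px).reshape(-1,2)])
    return o+D*s[:,None]
E
python3 - <<'E'
from h import *
f=grab('top','top1.png'); g=grab('scene','scene1.png')
np.set_printoptions(precision=4,suppress=True)
print(f['world_to_cam'],f['fovy'],f['k1']); print(status.get_obs())
E
```

```text
pics
[[ 0.0035 -0.9999  0.0102  0.1541]
 [ 0.9887  0.005   0.1499 -0.5384]
 [-0.1499  0.0096  0.9887 -0.8338]
 [ 0.      0.      0.      1.    ]] 57.156461405191784 -0.0701008466252323
{'clock': 0.1, 'joints': array([-1.2361,  0.4777,  0.0224,  1.5563, -0.0115,  1.1093, -0.0831]), 'qvel': array([-0.0005, -0.0035, -0.0002, -0.0046, -0.0002,  0.0015, -0.0005]), 'tau': array([  0.0051, -59.776 ,   1.614 , -28.1956,   0.0129,   0.005 ,
        -0.    ]), 'tcp_pos': array([0.289 , 0.6094, 0.2304]), 'orientation': array([-0.6899, -3.0647,  0.0025]), 'contact_force': array([ 0.1372, -0.8502,  0.0358]), 'moment': array([ 0.0002, -0.0259,  0.0125]), 'gripper_force': 0.0, 'grip_width': 0.08527651684913544}
```

View pics/top1.png

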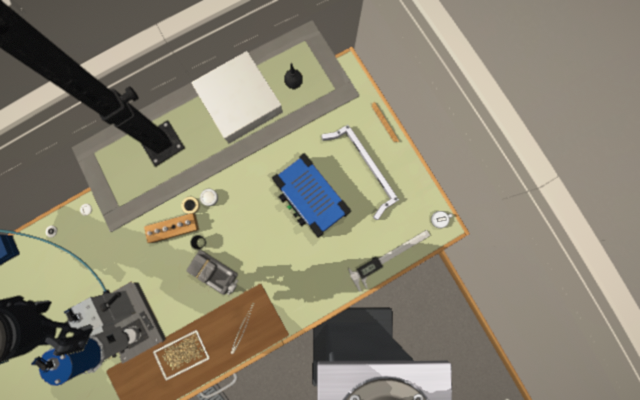

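View pics/scene1.png

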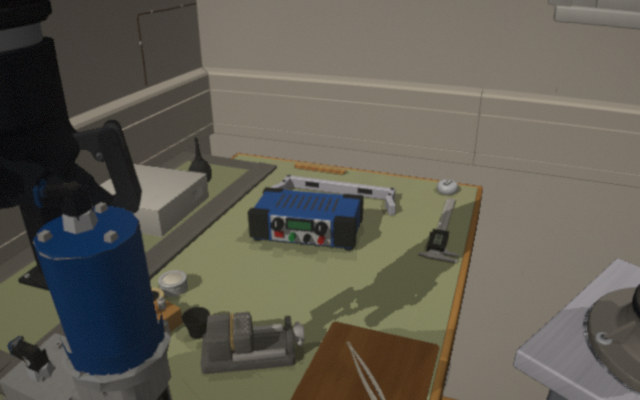

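Top view: the PSU is centred at about (311,195) with its panel facing lower-left. The dock U sits at about (370,170), opening towards the PSU. Next I'll enlarge that area.

```bash
python3 - <<'E'
import cv2
i=cv2.imread('pics/top1.png')[115:240,260:410]
cv2.imwrite('pics/crop1.png',cv2.resize(i,None,fx=4.8,fy=4.8,interpolation=cv2.INTER_CUBIC))
E
```

```text
(no output)
```

View pics/crop1.png

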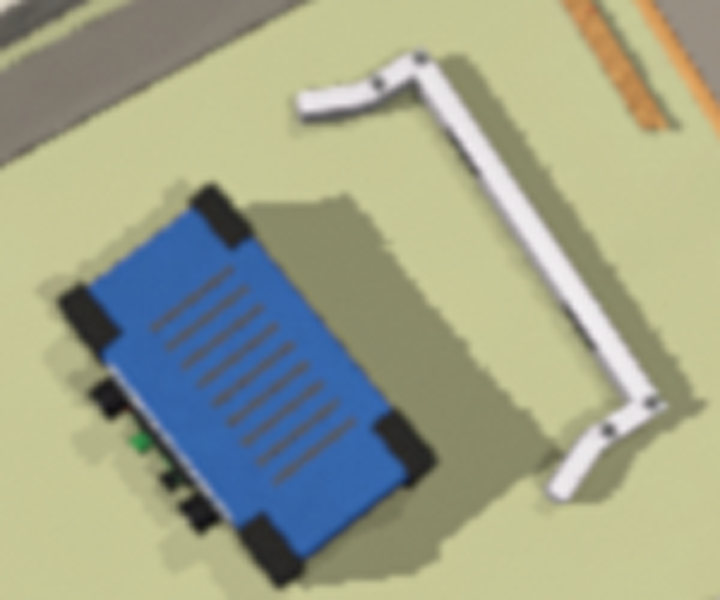

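Crop (x4.8): PSU top corners are BL (210,183), BR (437,460), FL (57,300) and FR (280,588). The stop's inner top edge runs from (412,85) to (629,402). The dock bolts are at (420,58) and (652,402).

```bash
cat >> h.py <<'E'
def proj(f,P):
    P=np.asarray(P,float).reshape(-1,3)
    C=P@f['world_to_cam'][:3,:3].T+f['world_to_cam'][:3,3]
    u=np.c_[C[:,0],-C[:,1]]/-C[:,2:]
    F=200/np.tan(np.radians(f['fovy']/2))
    return u*(1+f['k1']*(u**2).sum(1,keepdims=True))*F+[f['cx'],f['cy']]
def place(p,q,z):  # p=(x,y,th), q Nx2 local
    q=np.asarray(q,float); c,s=np.cos(p[2]),np.sin(p[2])
    return np.c_[q@np.array([[c,s],[-s,c]])+p[:2],np.full(len(q),z)]
PSU=[(.05,.09),(.05,-.09),(-.05,-.09),(-.05,.09)]
DK=[(-.011,.102+.031*np.tan(.4)),(.02,.102),(.05,.102),(.05,-.102),(.02,-.102),(-.011,-.102-.031*np.tan(.4))]
def rel(p,d):
    c,s=np.cos(d[2]),np.sin(d[2]); v=p[:2]-d[:2]
    return np.array([c*v[0]+s*v[1],-s*v[0]+c*v[1],(p[2]-d[2]+np.pi)%(2*np.pi)-np.pi])
def overlay(f,name,psu,dock,box,k):
    x0,y0,x1,y1=box
    i=cv2.cvtColor(cv2.resize(f['image'][y0:y1,x0:x1],None,fx=k,fy=k,interpolation=cv2.INTER_CUBIC),cv2.COLOR_RGB2BGR)
    for P,cl in((place(psu,PSU,.058),1),(place(dock,DK,.022),0)):
        q=((proj(f,P)-[x0,y0]+.5)*k-.5).astype(int)
        cv2.polylines(i,[q],bool(cl),(0,0,255) if cl else (255,0,255),1)
    cv2.imwrite('pics/'+name,i)
E
python3 - <<'E'
from h import *
np.set_printoptions(precision=4,suppress=True)
f=grab('top')
px=lambda a:(np.array(a,float)+.5)/4.8-.5+[260,115]
c=px([(210,183),(437,460),(280,588),(57,300)])
W=toworld(f,c,.058); print(W[:,:2], [np.linalg.norm(W[i]-W[(i+1)%4]) for i in range(4)])
from scipy.optimize import least_squares as ls
s=ls(lambda p:(proj(f,place(p,PSU,.058))-c).ravel(),[*W[:,:2].mean(0),-1],x_scale=.1); psu=s.x; print('psu',psu,s.fun)
e=px([(412,85),(629,402)]); E=toworld(f,e,.022); print(E,np.linalg.norm(E[0]-E[1]))
t=E[0]-E[1]; th=np.arctan2(t[1],t[0])-np.pi/2; m=E.mean(0)[:2]
d=np.array([*(m-.05*np.array([np.cos(th),np.sin(th)])),th]); print('dock',d,'rel',rel(psu,d))
overlay(f,'ov1.png',psu,d,(260,115,410,240),4.8)
print(proj(f,toworld(f,[[300,200]],.03)))
W=toworld(f,[[311,195],[374,167],[350,130]]);print(W)
E
```

```text
[[0.645  0.1948]
 [0.5075 0.0837]
 [0.4456 0.1594]
 [0.5855 0.2691]] [np.float64(0.17677486480690796), np.float64(0.09779643104965399), np.float64(0.17781840718749348), np.float64(0.095197599118116)]
psu [ 0.546   0.1768 -0.8965] [ 0.4017 -1.0188  0.9392  0.2714 -0.1138  0.4882 -1.2297  0.1677]
[[ 0.7087  0.0913  0.022 ]
 [ 0.5419 -0.0179  0.022 ]] 0.19937771210585398
dock [ 0.5979  0.0785 -0.9913] rel [-0.1106  0.0103  0.0948]
[[300. 200.]]
[[0.5436 0.176  0.0562]
 [0.6196 0.0217 0.0238]
 [0.7148 0.0798 0.0223]]
```

View pics/ov1.png

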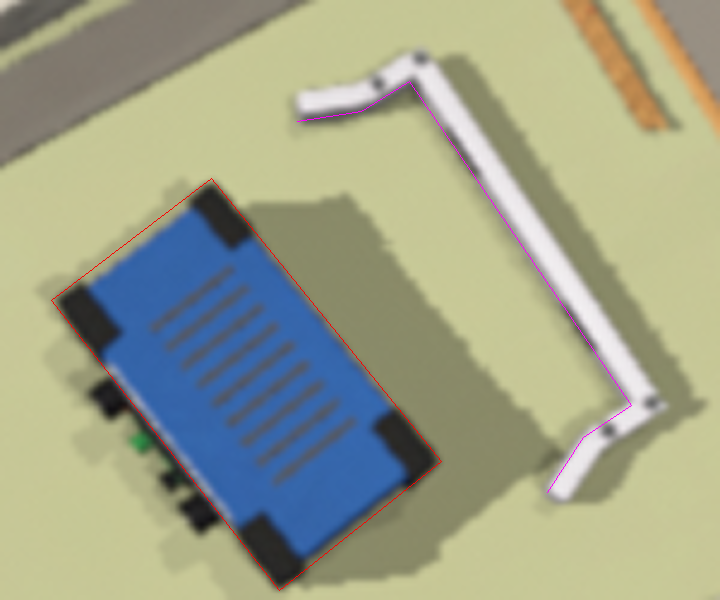

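The overlay fits: side lengths are within 3 mm, and the PSU relative to the dock is x -111 mm, y +10 mm, +0.095 rad. I'll shut the gripper and turn the tool square with the dock, so the push is along tool -y and dock +y is tool -x.

```bash
cat >> h.py <<'E'
DOCK=np.array([.5979,.0785,-.9913])
def tool(d=DOCK):
    from scipy.spatial.transform import Rotation as R
    o=status.get_obs(); p=o['tcp_pos']; M=R.from_rotvec(o['orientation']).as_matrix()
    yaw=np.arctan2(-M[1,1],-M[0,1])   # heading of -y tool
    a=rel(np.array([p[0],p[1],yaw]),d); c,s=np.cos(d[2]),np.sin(d[2]); F=o['contact_force']
    print('t %.2f dock xy %.1f %.1f z %.1f mm yaw %.3f tilt %.3f F(dock) %.1f %.1f %.1f'%(o['clock'],a[0]*1e3,a[1]*1e3,p[2]*1e3,a[2],np.arccos(-M[2,2]),c*F[0]+s*F[1],-s*F[0]+c*F[1],F[2]),'q',np.round(o['joints'],2))
E
python3 -m crank '[[0,0,0,0,0,-0.186],[0,0,0,0,0,-0.186],[0,0,0,0,0,-0.186],[0,0,0,0,0,-0.186],[0,0,0,0,0,-0.186],[0,0,0,0,0,-0.186],[0,0,0,0,0,-0.186],[0,0,0,0,0,0],[0,0,0,0,0,0]]' 0 20
python3 - <<'E'
from h import *
tool(); psu=np.array([.546,.1768,-.8965])
for q in [(-.10,.072),(-.05,.072),(-.05,-.072)]: print(q,rel(np.r_[place(psu,[q],0)[0,:2],psu[2]],DOCK))
E
```

```text
clock: 1.05
tcp_pos: [0.2893, 0.6097, 0.231]
orientation: [0.892, -3.012, 0.0]
contact_force: [-0.2, 0.3, -0.4]
grip_width: -0.0002
gripper_force: 0.0
t 1.05 dock xy -613.4 32.7 z 231.0 mm yaw -0.004 tilt 0.001 F(dock) -0.3 0.0 -0.4 q [-1.08  0.49 -0.19  1.54  0.1   1.12  0.85]
(-0.1, 0.072) [-0.21703834  0.0726135   0.0948    ]
(-0.05, 0.072) [-0.16726285  0.07734641  0.0948    ]
(-0.05, -0.072) [-0.15363209 -0.06600701  0.0948    ]
```

```bash
python3 -m crank '[[-0.2,-1,0.2,0,0,0],[-0.2,-1,0.2,0,0,0],[-0.2,-1,0.2,0,0,0],[-0.2,-1,0.2,0,0,0],[-0.2,-1,0.2,0,0,0],[-0.2,-1,0.2,0,0,0],[-0.2,-1,0.2,0,0,0],[-0.2,-1,0.2,0,0,0],[-0.2,-1,0.2,0,0,0],[-0.2,-1,0.2,0,0,0],[0,-1,0.2,0,0,0],[0,-1,0.2,0,0,0]]' 0
python3 -m crank '[[0,-1,0.2,0,0,0],[0,-1,0.2,0,0,0],[0,-1,0.2,0,0,0],[0,-1,0.2,0,0,0],[0,-1,0.3,0,0,0],[0,-1,0.4,0,0,0],[0,-0.8,0.5,0,0,0],[0,-0.6,1,0,0,0],[0,0,1,0,0,0],[0,0,1,0,0,0],[0,0,0,0,0,0],[0,0,0,0,0,0]]' 0
python3 - <<'E'
from h import *
tool(); grab('scene','scene2.png')
E
```

```text
clock: 2.25
tcp_pos: [0.456, 0.4279, 0.1828]
orientation: [0.892, -3.012, 0.002]
contact_force: [0.2, 0.6, -0.8]
grip_width: -0.0001
gripper_force: 0.0
clock: 3.45
tcp_pos: [0.5353, 0.3063, 0.0831]
orientation: [0.896, -3.01, 0.001]
contact_force: [0.4, -0.3, 0.3]
grip_width: 0.0003
gripper_force: 0.0
t 3.45 dock xy -224.9 72.4 z 83.1 mm yaw -0.001 tilt 0.001 F(dock) 0.5 0.2 0.3 q [-0.54  0.55 -0.11  1.81  0.08  0.78  1.46]
```

View pics/scene2.png

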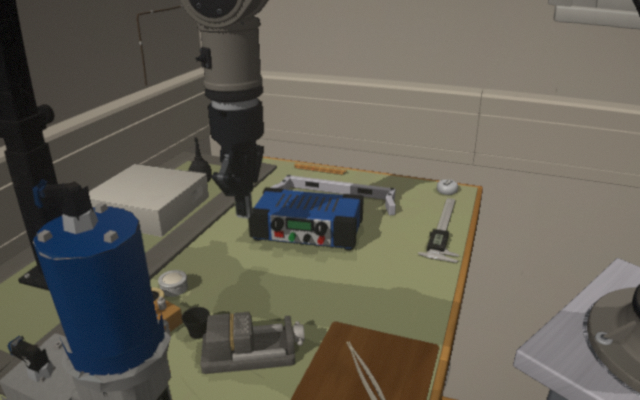

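The fingertip at (243,212) is above and in front of the left rubber corner, clear of the PSU. I'll go down and advance to make contact.

```bash
python3 -m crank '[[-0.2,0,1,0,0,0],[0,0,1,0,0,0],[0,0,1,0,0,0],[0,0,0.1,0,0,0],[0,-0.6,0,0,0,0],[0,-0.6,0,0,0,0],[0,-0.3,0,0,0,0],[0,-0.2,0,0,0,0],[0,0,0,0,0,0]]' 0
python3 -c "from h import *;tool()"
python3 -m crank '[[0,-0.25,0,0,0,0],[0,-0.25,0,0,0,0],[0,-0.25,0,0,0,0],[0,-0.25,0,0,0,0],[0,-0.25,0,0,0,0],[0,0,0,0,0,0]]' 0
python3 - <<'E'
from h import *
tool(); grab('top','top2.png')
i=cv2.imread('pics/top2.png')[115:240,260:410]
cv2.imwrite('pics/crop2.png',cv2.resize(i,None,fx=4.8,fy=4.8,interpolation=cv2.INTER_CUBIC))
E
```

```text
clock: 4.4
tcp_pos: [0.5581, 0.28, 0.0219]
orientation: [-0.895, 3.01, -0.0]
contact_force: [-0.1, 0.1, 0.4]
grip_width: 0.0001
gripper_force: 0.0
t 4.40 dock xy -190.4 77.1 z 21.9 mm yaw -0.001 tilt 0.001 F(dock) -0.1 -0.0 0.4 q [-0.49  0.65 -0.1   1.82  0.1   0.68  1.5 ]
clock: 5.0
tcp_pos: [0.5712, 0.2616, 0.0214]
orientation: [-0.899, 3.009, 0.003]
contact_force: [0.7, 3.2, -0.1]
grip_width: -0.0003
gripper_force: 1.4
t 5.00 dock xy -167.8 77.9 z 21.4 mm yaw 0.001 tilt 0.002 F(dock) -2.3 2.4 -0.1 q [-0.45  0.66 -0.1   1.81  0.1   0.68  1.54]
```

View pics/crop2.png

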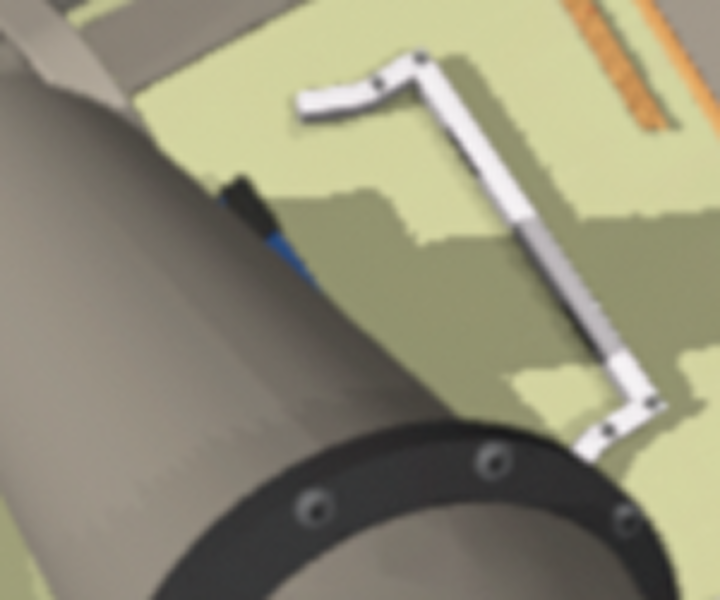

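The arm hides most of the top view. The back-left corner has moved from crop (210,183) to (240,177), about 14 mm, and the force is low. I'll push left another 12 mm, back off, and measure with the scene camera.

```bash
python3 -m crank '[[0,-0.25,0,0,0,0],[0,-0.25,0,0,0,0],[0,-0.1,0,0,0,0],[0,0,0,0,0,0],[0,1,0,0,0,0],[0,1,0,0,0,0],[0,0.5,0,0,0,0],[1,0,0,0,0,0],[1,0,0,0,0,0],[1,0,0,0,0,0],[1,0,0,0,0,0],[0,0,0,0,0,0]]' 0
python3 - <<'E'
from h import *
tool(); grab('top','top3.png'); grab('scene','scene3.png')
a=cv2.imread('pics/top3.png')[115:240,260:410]; b=cv2.imread('pics/scene3.png')[165:270,225:415]
s=lambda i,k:cv2.resize(i,None,fx=k,fy=k,interpolation=cv2.INTER_CUBIC)
cv2.imwrite('pics/crop3.png',s(b,4.2)); 
E
```

```text
clock: 6.25
tcp_pos: [0.481, 0.2451, 0.0209]
orientation: [0.895, -3.008, 0.004]
contact_force: [0.4, -0.1, -0.2]
grip_width: 0.0002
gripper_force: 0.0
t 6.25 dock xy -203.4 -6.6 z 20.9 mm yaw -0.001 tilt 0.004 F(dock) 0.3 0.3 -0.2 q [-0.51  0.56 -0.1   2.02  0.1   0.58  1.47]
```

View pics/crop3.png

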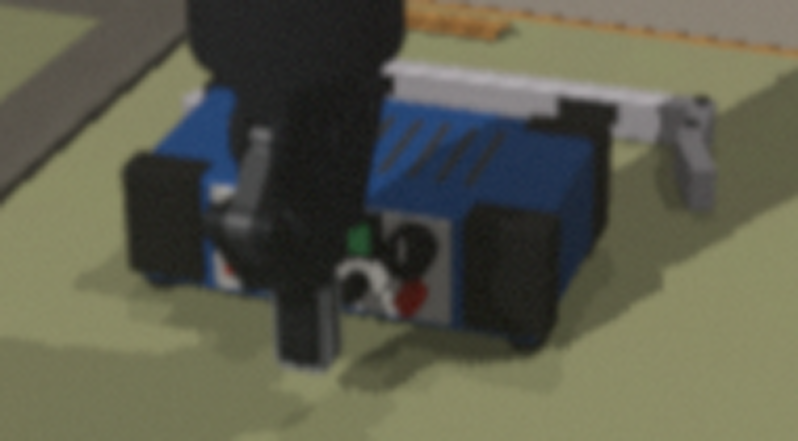

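Crop3 (x4.2, origin 225,165) shows PSU top corners FL (129,156), FR (556,211) and BR (613,104). The finger is clear of the knobs.

```bash
cat >> h.py <<'E'
def fit(f,c,ids,z=.058,p0=(.56,.15,-1.0)):
    from scipy.optimize import least_squares as ls
    s=ls(lambda p:(proj(f,place(p,[PSU[i] for i in ids],z))-c).ravel(),p0,x_scale=.1)
    print('psu',np.round(s.x,4),'res',np.round(s.fun,1)); a=rel(s.x,DOCK)
    print('rel mm %.1f %.1f th %.3f'%(a[0]*1e3,a[1]*1e3,a[2]))
    for n,q in dict(L=(-.05,.072),R=(-.05,-.072)).items(): print(n,np.round(1e3*rel(np.r_[place(s.x,[q],0)[0,:2],0],DOCK)[:2],1))
    return s.x
E
python3 - <<'E'
from h import *
f=grab('scene')
c=(np.array([(129,156),(556,211),(613,104)])+.5)/4.2-.5+[225,165]
fit(f,c,[3,2,1])
E
```

```text
psu [ 0.5611  0.1501 -0.987 ] res [-0.8 -0.6  0.6  0.3  0.1 -0. ]
rel mm -80.1 8.4 th 0.004
L [-130.4   80.2]
R [-129.8  -63.8]
```

The fit says the right corner moved 24 mm, which doesn't agree with the push geometry. I'll cross-check with depth, measuring the rubber faces and the dock in the same camera.

```bash
cat >> h.py <<'E'
def cloud(cam):
    f=grab(cam); v,u=np.nonzero(f['depth']>0)
    W=toworld(f,np.c_[u,v]); c,s=np.cos(DOCK[2]),np.sin(DOCK[2]); d=W[:,:2]-DOCK[:2]
    return np.c_[(d@[c,s])*1e3,(d@[-s,c])*1e3,W[:,2]*1e3],f['image'][v,u].astype(int)
def faces(cam):
    P,C=cloud(cam); x,y,z=P.T
    print(cam,'table z',np.median(z[(abs(x+160)<20)&(abs(y)<150)]))
    fr=(z>18)&(z<50)&(x>-190)&(x<-40)
    for n,lo,hi in(('L',62,92),('R',-82,-55)):
        m=fr&(y>lo)&(y<hi)
        if m.sum()>5: print(n,m.sum(),'front x pct',np.round(np.percentile(x[m],[10,30,50]),1))
    t=(z>54)&(z<64)&(x>-170)&(x<60)&(abs(y)<130)&(C.max(1)>0)
    b=t&(C[:,2]>C[:,0]+40); print('blue top n',b.sum(),'x',np.percentile(x[b],[1,99]).round(1),'y',np.percentile(y[b],[1,99]).round(1),'z',np.median(z[b]).round(1))
    m=(z>54)&(z<64)&(x>-170)&(x<60)&(y<-20)&(y>-130); print('top ymin',np.percentile(y[m],1).round(1),'xmax',np.percentile(x[m],99).round(1))
    for lo,hi in((-80,-50),(50,80)):
        m=(z>8)&(z<26)&(x>35)&(x<80)&(y>lo)&(y<hi)
        if m.sum()>3: print('stop',lo,m.sum(),np.percentile(x[m],[5,20,50,95]).round(1))
E
python3 - <<'E'
from h import *
faces('scene'); faces('top')
E
```

```text
scene table z 2.1128343957465545
L 256 front x pct [-143.2 -142.3 -141.7]
R 424 front x pct [-146.3 -145.3 -144.5]
blue top n 1008 x [-137.9  -49.8] y [-77.3  88.6] z 55.7
top ymin -82.5 xmax -49.7
stop -80 123 [50.6 52.  53.6 61.8]
stop 50 4 [52.7 53.  54.2 55.8]
top table z 576.0636310971116
R 13 front x pct [-113.5 -103.5  -93.1]
blue top n 2201 x [-137.4  -47.5] y [-77.8  87.7] z 56.4
top ymin -82.1 xmax -46.4
stop -80 74 [53.4 54.1 57.9 65.2]
stop 50 71 [54.9 55.9 59.3 66. ]
```

Depth settles it: L front is -142.5 and R front -145.3, so θ≈-0.02, centre x≈-94 and y≈+7. That matches the finger contact (half-thickness about 15 mm), so the rounded corners had biased the fit. I'll push left 15 mm, then cross over and push right.

```bash
python3 -m crank '[[-1,0,0,0,0,0],[-1,0,0,0,0,0],[-1,0,0,0,0,0],[-1,0,0,0,0,0],[-0.3,-1,0,0,0,0],[0,-0.9,0,0,0,0],[0,-0.3,0,0,0,0],[0,-0.3,0,0,0,0],[0,-0.3,0,0,0,0],[0,-0.3,0,0,0,0],[0,0,0,0,0,0]]' 0
python3 -c "from h import *;tool()"
python3 -m crank '[[0,1,0,0,0,0],[0,1,0,0,0,0],[0,1,0,0,0,0],[1,0.2,0,0,0,0],[1,0,0,0,0,0],[1,0,0,0,0,0],[1,0,0,0,0,0],[1,0,0,0,0,0],[1,0,0,0,0,0],[1,0,0,0,0,0],[0,0,0,0,0,0]]' 0
python3 -c "
from h import *
tool();faces('scene')"
```

```text
clock: 7.6
tcp_pos: [0.5886, 0.2442, 0.0212]
orientation: [-0.899, 3.01, 0.002]
contact_force: [-0.3, 2.2, -0.7]
grip_width: -0.0001
gripper_force: 1.0
t 7.60 dock xy -143.7 83.0 z 21.2 mm yaw 0.001 tilt 0.001 F(dock) -2.1 0.9 -0.7 q [-0.42  0.67 -0.1   1.78  0.1   0.7   1.58]
clock: 8.7
tcp_pos: [0.4342, 0.2177, 0.0211]
orientation: [0.897, -3.007, 0.003]
contact_force: [-0.2, -0.0, 0.6]
grip_width: 0.0001
gripper_force: 0.0
t 8.70 dock xy -206.2 -60.8 z 21.1 mm yaw 0.000 tilt 0.004 F(dock) -0.1 -0.2 0.6 q [-0.51  0.5  -0.11  2.14  0.11  0.51  1.46]
scene table z 0.9028156262530229
L 252 front x pct [-131.5 -130.4 -129.5]
R 346 front x pct [-143.4 -142.1 -140.9]
blue top n 1161 x [-133.2  -41.6] y [-80.1  86.3] z 55.7
top ymin -88.0 xmax -45.0
stop -80 120 [50.4 51.9 53.5 60.4]
stop 50 29 [51.3 53.  55.  60.5]
```

```bash
python3 -m crank '[[0,-1,0,0,0,0],[0,-1,0,0,0,0],[0,-0.35,0,0,0,0],[0,-0.35,0,0,0,0],[0,-0.35,0,0,0,0],[0,-0.35,0,0,0,0],[0,0,0,0,0,0],[0,1,0,0,0,0],[0,1,0,0,0,0],[0,1,0,0,0,0],[0,0,0,0,0,0]]' 0
python3 -c "from h import *;tool()"
python3 -m crank '[[-1,0,0,0,0,0],[-1,0,0,0,0,0],[-1,0,0,0,0,0],[-1,0,0,0,0,0],[-1,0,0,0,0,0],[-1,0,0,0,0,0],[-0.9,0,0,0,0,0],[0,-1,0,0,0,0],[0,-1,0,0,0,0],[0,-0.35,0,0,0,0],[0,-0.35,0,0,0,0]]' 0
python3 -c "from h import *;tool()"
python3 -m crank '[[0,-0.3,0,0,0,0],[0,-0.3,0,0,0,0],[0,0,0,0,0,0],[0,1,0,0,0,0],[0,1,0,0,0,0],[0,1,0,0,0,0],[1,0,0,0,0,0],[1,0,0,0,0,0],[1,0,0,0,0,0],[1,0,0,0,0,0],[1,0,0,0,0,0],[1,0,0,0,0,0]]' 0
python3 -c "
from h import *
tool();faces('scene')"
```

```text
clock: 9.85
tcp_pos: [0.4398, 0.217, 0.0214]
orientation: [-0.906, 3.008, 0.003]
contact_force: [-0.3, 0.8, -0.3]
grip_width: 0.0001
gripper_force: 0.0
t 9.85 dock xy -202.5 -56.4 z 21.4 mm yaw 0.006 tilt 0.002 F(dock) -0.8 0.1 -0.3 q [-0.49  0.5  -0.11  2.14  0.11  0.51  1.47]
clock: 10.95
tcp_pos: [0.5867, 0.2432, 0.0212]
orientation: [0.897, -3.011, -0.0]
contact_force: [-0.4, 0.0, 0.1]
grip_width: -0.0
gripper_force: 0.0
t 10.95 dock xy -143.9 80.8 z 21.2 mm yaw -0.001 tilt 0.000 F(dock) -0.2 -0.3 0.1 q [-0.42  0.66 -0.1   1.79  0.1   0.69  1.58]
clock: 12.15
tcp_pos: [0.4589, 0.2179, 0.0215]
orientation: [-0.899, 3.01, -0.0]
contact_force: [0.1, 0.3, -0.0]
grip_width: -0.0
gripper_force: 0.0
t 12.15 dock xy -192.7 -39.9 z 21.5 mm yaw 0.001 tilt 0.000 F(dock) -0.2 0.2 -0.0 q [-0.48  0.52 -0.11  2.09  0.11  0.53  1.49]
scene table z 0.6924108104168769
L 260 front x pct [-121.5 -120.6 -119.8]
R 435 front x pct [-127.6 -126.6 -125.5]
blue top n 1078 x [-119.2  -32.3] y [-76.8  88.8] z 55.8
top ymin -83.5 xmax -29.2
stop -80 82 [50.8 51.9 54.  60.8]
```

```bash
python3 -m crank '[[1,0,0,0,0,0],[0.3,-1,0,0,0,0],[0,-1,0,0,0,0],[0,-0.2,0,0,0,0],[0,-0.35,0,0,0,0],[0,-0.35,0,0,0,0],[0,-0.35,0,0,0,0],[0,-0.35,0,0,0,0],[0,0,0,0,0,0],[0,1,0,0,0,0],[0,1,0,0,0,0],[0,1,0,0,0,0]]' 0
python3 -m crank '[[-1,0,0,0,0,0],[-1,0,0,0,0,0],[-1,0,0,0,0,0],[-1,0,0,0,0,0],[-1,0,0,0,0,0],[-1,0,0,0,0,0],[-1,0,0,0,0,0],[-0.2,-1,0,0,0,0],[0,-1,0,0,0,0],[0,-0.35,0,0,0,0],[0,-0.35,0,0,0,0]]' 0
python3 -c "from h import *;tool()"
python3 -m crank '[[0,-0.3,0,0,0,0],[0,-0.3,0,0,0,0],[0,0,0,0,0,0],[0,1,0,0,0,0],[0,1,0,0,0,0],[0,1,0,0,0,0],[1,0,0,0,0,0],[1,0,0,0,0,0],[1,0,0,0,0,0],[1,0,0,0,0,0],[1,0,0,0,0,0],[1,0,0,0,0,0]]' 0
python3 -c "
from h import *
tool();faces('scene')"
```

```text
clock: 13.4
tcp_pos: [0.444, 0.1953, 0.0213]
orientation: [-0.899, 3.01, 0.001]
contact_force: [-1.1, -0.2, -0.0]
grip_width: 0.0
gripper_force: 0.0
clock: 14.5
tcp_pos: [0.5939, 0.2288, 0.0211]
orientation: [0.899, -3.01, -0.003]
contact_force: [-2.4, 6.2, -1.5]
grip_width: -0.0001
gripper_force: 2.8
t 14.50 dock xy -128.0 79.0 z 21.1 mm yaw 0.001 tilt 0.002 F(dock) -6.5 1.4 -1.5 q [-0.39  0.67 -0.1   1.78  0.1   0.7   1.61]
clock: 15.7
tcp_pos: [0.4667, 0.2019, 0.0215]
orientation: [0.899, -3.01, 0.0]
contact_force: [0.4, -0.5, 1.1]
grip_width: -0.0001
gripper_force: 0.0
t 15.70 dock xy -175.1 -42.1 z 21.5 mm yaw 0.001 tilt 0.000 F(dock) 0.6 0.1 1.1 q [-0.44  0.52 -0.11  2.09  0.11  0.53  1.52]
scene table z 0.8618404087682163
L 257 front x pct [-104.2 -103.1 -102.4]
R 356 front x pct [-107.1 -106.  -105.1]
blue top n 1016 x [-100.6  -11.2] y [-75.9  89.1] z 55.7
top ymin -81.3 xmax -9.6
stop -80 35 [50.5 52.5 53.6 60.3]
```

```bash
python3 -m crank '[[-1,0,0,0,0,0],[-1,0,0,0,0,0],[-1,0,0,0,0,0],[-1,0,0,0,0,0],[-1,0,0,0,0,0],[-1,0,0,0,0,0],[-0.1,-1,0,0,0,0],[0,-1,0,0,0,0],[0,-0.3,0,0,0,0],[0,-0.35,0,0,0,0],[0,-0.35,0,0,0,0],[0,-0.35,0,0,0,0]]' 0
python3 -m crank '[[0,-0.3,0,0,0,0],[0,0,0,0,0,0],[0,1,0,0,0,0],[0,1,0,0,0,0],[0,1,0,0,0,0],[1,0,0,0,0,0],[1,0,0,0,0,0],[1,0,0,0,0,0],[1,0,0,0,0,0],[1,0,0,0,0,0],[1,0,0,0,0,0],[1,0,0,0,0,0]]' 0
python3 -c "
from h import *
tool();faces('scene')"
```

```text
clock: 16.95
tcp_pos: [0.6055, 0.2158, 0.0214]
orientation: [0.902, -3.009, -0.005]
contact_force: [-1.7, 6.0, -0.7]
grip_width: -0.0002
gripper_force: 3.1
clock: 18.15
tcp_pos: [0.4591, 0.1809, 0.0215]
orientation: [-0.899, 3.01, -0.0]
contact_force: [-0.8, -0.4, -0.1]
grip_width: -0.0005
gripper_force: 0.0
t 18.15 dock xy -161.7 -60.1 z 21.5 mm yaw 0.001 tilt 0.000 F(dock) -0.1 -0.9 -0.1 q [-0.41  0.5  -0.11  2.13  0.11  0.51  1.55]
scene table z 1.4483078512360636
L 247 front x pct [-90.9 -90.  -89.2]
R 495 front x pct [-174.4 -166.  -102.5]
blue top n 1072 x [-92.7   0.4] y [-78.7  86.9] z 55.7
top ymin -87.1 xmax -5.3
stop -80 11 [52.  52.2 53.3 61.7]
```

```bash
python3 -m crank '[[0.1,-1,0,0,0,0],[0,-1,0,0,0,0],[0,-0.3,0,0,0,0],[0,-0.3,0,0,0,0],[0,-0.3,0,0,0,0],[0,-0.3,0,0,0,0],[0,0,0,0,0,0],[0,1,0,0,0,0],[0,1,0,0,0,0],[0,0.7,0,0,0,0],[-1,0,0,0,0,0],[-1,0,0,0,0,0]]' 0
python3 -m crank '[[-1,0,0,0,0,0],[-1,0,0,0,0,0],[-1,0,0,0,0,0],[-1,0,0,0,0,0],[-1,-0.5,0,0,0,0],[0,-1,0,0,0,0],[0,-0.7,0,0,0,0],[0,-0.3,0,0,0,0],[0,-0.3,0,0,0,0],[0,-0.3,0,0,0,0],[0,-0.3,0,0,0,0],[0,0,0,0,0,0]]' 0
python3 -c "from h import *;tool()"
python3 -m crank '[[0,1,0,0,0,0],[0,1,0,0,0,0],[0,0.5,0,0,0,0],[1,0,0,0,0,0],[1,0,0,0,0,0],[1,0,0,0,0,0],[1,0,0,0,0,0],[0,0,0,0,0,0]]' 0
python3 -c "
from h import *
tool();faces('scene')"
```

```text
clock: 19.4
tcp_pos: [0.4968, 0.195, 0.0214]
orientation: [0.9, -3.009, 0.0]
contact_force: [0.0, 0.1, 0.3]
grip_width: -0.0
gripper_force: 0.0
clock: 20.6
tcp_pos: [0.6175, 0.1935, 0.0212]
orientation: [-0.9, 3.01, 0.003]
contact_force: [0.3, 3.0, -0.5]
grip_width: -0.0
gripper_force: 1.5
t 20.60 dock xy -85.5 79.4 z 21.2 mm yaw 0.001 tilt 0.002 F(dock) -2.3 1.9 -0.5 q [-0.32  0.68 -0.11  1.76  0.1   0.71  1.67]
clock: 21.4
tcp_pos: [0.5213, 0.1873, 0.021]
orientation: [0.896, -3.008, 0.003]
contact_force: [0.7, 0.7, 0.1]
grip_width: 0.0
gripper_force: 0.0
t 21.40 dock xy -133.0 -4.5 z 21.0 mm yaw -0.001 tilt 0.004 F(dock) -0.2 0.9 0.1 q [-0.37  0.57 -0.11  1.98  0.11  0.59  1.6 ]
scene table z 223.4269150408955
L 234 front x pct [-72.8 -71.9 -71.1]
R 305 front x pct [-84.7 -83.5 -82.6]
blue top n 802 x [-71.9  14.8] y [-76.2  88.5] z 55.7
top ymin -84.1 xmax 14.2
```

```bash
python3 -m crank '[[1,0,0,0,0,0],[1,0,0,0,0,0],[0.8,-1,0,0,0,0],[0,-0.6,0,0,0,0],[0,-0.3,0,0,0,0],[0,-0.3,0,0,0,0],[0,-0.3,0,0,0,0],[0,-0.3,0,0,0,0],[0,0,0,0,0,0],[0,1,0,0,0,0],[0,1,0,0,0,0],[0,0.4,0,0,0,0]]' 0
python3 -m crank '[[-1,0,0,0,0,0],[-1,0,0,0,0,0],[-1,0,0,0,0,0],[-1,0,0,0,0,0],[-1,0,0,0,0,0],[-1,0,0,0,0,0],[-1,0,0,0,0,0],[0,-1,0,0,0,0],[0,-0.7,0,0,0,0],[0,-0.3,0,0,0,0],[0,-0.3,0,0,0,0],[0,-0.3,0,0,0,0]]' 0
python3 -c "from h import *;tool()"
python3 -m crank '[[0,-0.2,0,0,0,0],[0,0,0,0,0,0],[0,1,0,0,0,0],[0,1,0,0,0,0],[0,0.5,0,0,0,0],[1,0,0,0,0,0],[1,0,0,0,0,0],[1,0,0,0,0,0],[1,0,0,0,0,0],[0,0,0,0,0,0]]' 0
python3 -c "
from h import *
tool();faces('scene')"
```

```text
clock: 22.65
tcp_pos: [0.4819, 0.1553, 0.0215]
orientation: [-0.901, 3.008, 0.002]
contact_force: [0.4, 0.1, 0.2]
grip_width: 0.0003
gripper_force: 0.0
clock: 23.85
tcp_pos: [0.6258, 0.1875, 0.0212]
orientation: [0.899, -3.009, -0.004]
contact_force: [-2.3, 6.0, 0.0]
grip_width: 0.0002
gripper_force: 3.2
t 23.85 dock xy -76.0 83.0 z 21.2 mm yaw 0.001 tilt 0.003 F(dock) -6.2 1.3 0.0 q [-0.31  0.69 -0.11  1.74  0.1   0.72  1.69]
clock: 24.85
tcp_pos: [0.5326, 0.1777, 0.0211]
orientation: [0.895, -3.008, 0.003]
contact_force: [0.3, 0.6, -0.3]
grip_width: 0.0002
gripper_force: 0.0
t 24.85 dock xy -118.7 -0.4 z 21.1 mm yaw -0.001 tilt 0.004 F(dock) -0.4 0.6 -0.3 q [-0.35  0.58 -0.11  1.97  0.11  0.6   1.62]
scene table z 251.47382625972904
L 230 front x pct [-59.4 -58.1 -57.4]
R 230 front x pct [-65.8 -64.8 -63.9]
blue top n 750 x [-54.9  31.4] y [-72.2  92.3] z 55.6
top ymin -78.8 xmax 31.6
stop -80 8 [53.  54.2 57.1 62. ]
```

```bash
python3 -m crank '[[1,0,0,0,0,0],[1,0,0,0,0,0],[1,-1,0,0,0,0],[0,-0.7,0,0,0,0],[0,-0.3,0,0,0,0],[0,-0.3,0,0,0,0],[0,-0.3,0,0,0,0],[0,0,0,0,0,0]]' 0
python3 -c "from h import *;tool()"
python3 -m crank '[[0,1,0,0,0,0],[0,1,0,0,0,0],[0,0.4,0,0,0,0],[-1,0,0,0,0,0],[-1,0,0,0,0,0],[-1,0,0,0,0,0],[0,0,0,0,0,0]]' 0
python3 -c "
from h import *
tool();faces('scene')"
```

```text
clock: 25.7
tcp_pos: [0.5123, 0.1068, 0.0214]
orientation: [0.901, -3.008, -0.005]
contact_force: [-7.0, 3.9, 4.7]
grip_width: -0.0
gripper_force: 3.7
t 25.70 dock xy -70.6 -56.1 z 21.4 mm yaw 0.003 tilt 0.003 F(dock) -7.1 -3.7 4.7 q [-0.23  0.54 -0.12  2.06  0.11  0.55  1.73]
clock: 26.4
tcp_pos: [0.5404, 0.1793, 0.0218]
orientation: [-0.898, 3.006, 0.002]
contact_force: [0.2, 0.3, -0.2]
grip_width: -0.0
gripper_force: 0.0
t 26.40 dock xy -115.8 7.1 z 21.8 mm yaw 0.001 tilt 0.005 F(dock) -0.2 0.4 -0.2 q [-0.35  0.59 -0.11  1.95  0.1   0.6   1.63]
scene table z 252.1003447344261
L 218 front x pct [-56.4 -55.6 -55. ]
R 226 front x pct [-58.  -56.9 -56. ]
blue top n 693 x [-47.8  36.5] y [-69.8  94.4] z 55.6
top ymin -76.5 xmax 39.0
stop -80 23 [36.7 38.8 52.8 59.8]
```

```bash
python3 -m crank '[[-1,0,0,0,0,0],[-1,0,0,0,0,0],[-1,0,0,0,0,0],[-0.8,-1,0,0,0,0],[0,-0.9,0,0,0,0],[0,-0.2,0,0,0,0],[0,-0.2,0,0,0,0],[0,-0.2,0,0,0,0],[0,-0.2,0,0,0,0],[0,0,0,0,0,0]]' 0
python3 -c "from h import *;tool()"
python3 -m crank '[[0,1,0,0,0,0],[0,1,0,0,0,0],[0,0.3,0,0,0,0],[1,0,0,0,0,0],[1,0,0,0,0,0],[1,0,0,0,0,0],[1,0,0,0,0,0],[1,0,0,0,0,0],[1,0,0,0,0,0],[1,0,0,0,0,0],[0,0,0,0,0,0]]' 0
python3 -m crank '[[0,-1,0,0,0,0],[0,-0.9,0,0,0,0],[0,-0.2,0,0,0,0],[0,-0.2,0,0,0,0],[0,-0.2,0,0,0,0],[0,0,0,0,0,0]]' 0
python3 -c "
from h import *
tool();faces('scene')"
```

```text
clock: 27.45
tcp_pos: [0.628, 0.1753, 0.021]
orientation: [0.9, -3.008, -0.004]
contact_force: [-2.1, 3.8, -0.8]
grip_width: 0.0
gripper_force: 2.4
t 27.45 dock xy -64.5 78.2 z 21.0 mm yaw 0.002 tilt 0.003 F(dock) -4.3 0.3 -0.8 q [-0.29  0.69 -0.11  1.74  0.1   0.72  1.71]
clock: 28.55
tcp_pos: [0.4854, 0.1324, 0.0211]
orientation: [0.895, -3.008, 0.002]
contact_force: [-0.8, -0.7, -0.1]
grip_width: 0.0001
gripper_force: 0.0
clock: 29.15
tcp_pos: [0.5132, 0.0966, 0.0216]
orientation: [0.902, -3.007, -0.005]
contact_force: [-9.5, 6.7, 8.8]
grip_width: -0.0001
gripper_force: 5.4
t 29.15 dock xy -61.5 -60.9 z 21.6 mm yaw 0.003 tilt 0.004 F(dock) -10.8 -4.3 8.8 q [-0.21  0.54 -0.12  2.06  0.11  0.55  1.75]
scene table z 0.5489953126581737
L 229 front x pct [-49.8 -48.6 -48. ]
R 235 front x pct [-75.4 -73.4 -68.5]
blue top n 992 x [-45.3  44.7] y [-66.8  95.1] z 55.7
top ymin -76.5 xmax 48.3
stop -80 37 [36.2 38.6 48.5 59.4]
```

```bash
python3 -m crank '[[0,-0.1,0,0,0,0],[0,-0.1,0,0,0,0],[0,0,0,0,0,0]]' 0
python3 -c "from h import *;tool()"
python3 -m crank '[[0,1,0,0,0,0],[0,1,0,0,0,0],[0,1,0,0,0,0],[-1,0,0,0,0,0],[-1,0,0,0,0,0],[-1,0,0,0,0,0],[0,0,0,0,0,0]]' 0
python3 -c "
from h import *
tool();faces('scene');faces('top')"
```

```text
clock: 29.5
tcp_pos: [0.5134, 0.0962, 0.0215]
orientation: [0.906, -3.003, -0.01]
contact_force: [-16.9, 14.4, 14.3]
grip_width: -0.0002
gripper_force: 10.3
t 29.50 dock xy -61.1 -61.1 z 21.5 mm yaw 0.006 tilt 0.008 F(dock) -21.3 -6.2 14.3 q [-0.2   0.54 -0.12  2.06  0.11  0.56  1.76]
clock: 30.2
tcp_pos: [0.5375, 0.1757, 0.0218]
orientation: [-0.899, 3.006, 0.002]
contact_force: [-0.5, -0.0, -0.4]
grip_width: -0.0001
gripper_force: 0.0
t 30.20 dock xy -114.4 2.7 z 21.8 mm yaw 0.002 tilt 0.004 F(dock) -0.3 -0.5 -0.4 q [-0.34  0.58 -0.11  1.96  0.11  0.6   1.63]
scene table z 252.86003938859187
L 222 front x pct [-49.7 -48.6 -47.9]
R 206 front x pct [-48.9 -47.6 -46.8]
blue top n 710 x [-44.   44.7] y [-67.7  95.9] z 55.7
top ymin -75.1 xmax 48.7
stop -80 38 [35.5 37.1 49.  59.2]
top table z 502.5749930303582
blue top n 827 x [ 8.  48.9] y [-64.7  95.5] z 56.4
top ymin -75.7 xmax 52.9
stop -80 24 [54.  56.4 63.7 66.3]
stop 50 31 [60.3 61.6 63.8 67.1]
```

The right side is on the stop: force rose to 21 N with no further motion. I'll do the same check on the left.

```bash
python3 -m crank '[[-1,0,0,0,0,0],[-1,0,0,0,0,0],[-1,0,0,0,0,0],[-1,-1,0,0,0,0],[0,-1,0,0,0,0],[0,-0.4,0,0,0,0],[0,-0.2,0,0,0,0],[0,-0.2,0,0,0,0],[0,0,0,0,0,0]]' 0
python3 -c "from h import *;tool()"
```

```text
clock: 31.2
tcp_pos: [0.6299, 0.172, 0.021]
orientation: [0.9, -3.007, -0.004]
contact_force: [-3.0, 3.1, -0.3]
grip_width: -0.0
gripper_force: 2.0
t 31.20 dock xy -60.7 78.0 z 21.0 mm yaw 0.002 tilt 0.003 F(dock) -4.3 -0.8 -0.3 q [-0.28  0.69 -0.11  1.74  0.1   0.72  1.71]
```

```bash
python3 -m crank '[[0,-0.1,0,0,0,0],[0,-0.1,0,0,0,0],[0,0,0,0,0,0]]' 0
python3 -c "from h import *;tool()"
python3 -m crank '[[0,-0.1,0,0,0,0],[0,-0.1,0,0,0,0],[0,0,0,0,0,0]]' 0
python3 -c "from h import *;tool()"
```

```text
clock: 31.5
tcp_pos: [0.6308, 0.1713, 0.021]
orientation: [0.903, -3.005, -0.008]
contact_force: [-7.1, 8.0, 0.9]
grip_width: -0.0
gripper_force: 5.2
t 31.50 dock xy -59.6 78.4 z 21.0 mm yaw 0.004 tilt 0.006 F(dock) -10.6 -1.6 0.9 q [-0.28  0.69 -0.11  1.74  0.1   0.72  1.72]
clock: 31.8
tcp_pos: [0.6308, 0.1713, 0.021]
orientation: [0.906, -3.002, -0.013]
contact_force: [-12.6, 14.4, 5.7]
grip_width: -0.0
gripper_force: 9.1
t 31.80 dock xy -59.6 78.3 z 21.0 mm yaw 0.007 tilt 0.010 F(dock) -19.0 -2.6 5.7 q [-0.28  0.69 -0.11  1.74  0.09  0.73  1.72]
```

The left side is on the stop too. I'll retreat, raise the arm and check.

```bash
python3 -m crank '[[0,0.5,0,0,0,0],[0,1,0,0,0,0],[0,1,0,0,0,0],[0,1,0,0,0,0],[0,1,-1,0,0,0],[0,1,-1,0,0,0],[0,1,-1,0,0,0],[0,1,-1,0,0,0],[0,1,-1,0,0,0],[0,1,0,0,0,0],[0,1,0,0,0,0],[0,0,0,0,0,0]]' 0
python3 - <<'E'
from h import *
tool(); faces('scene'); f=grab('top')
overlay(f,'ov5.png',np.r_[place(DOCK,[(0,.012)],0)[0,:2],DOCK[2]],DOCK,(280,100,430,225),4.8)
E
```

```text
clock: 33.0
tcp_pos: [0.519, 0.342, 0.1216]
orientation: [0.906, -3.008, -0.003]
contact_force: [-0.2, 0.4, -0.1]
grip_width: -0.0001
gripper_force: 0.0
t 33.00 dock xy -263.7 78.3 z 121.6 mm yaw 0.005 tilt 0.002 F(dock) -0.4 0.0 -0.1 q [-0.59  0.51 -0.13  1.78  0.08  0.86  1.4 ]
scene table z 0.5693577690459029
L 220 front x pct [-47.  -46.  -45.2]
R 195 front x pct [-48.6 -47.5 -46.7]
blue top n 1153 x [-43.2  46.6] y [-66.8  94.4] z 55.6
top ymin -75.8 xmax 48.4
stop -80 39 [35.6 37.1 45.5 60.5]
```

View pics/ov5.png

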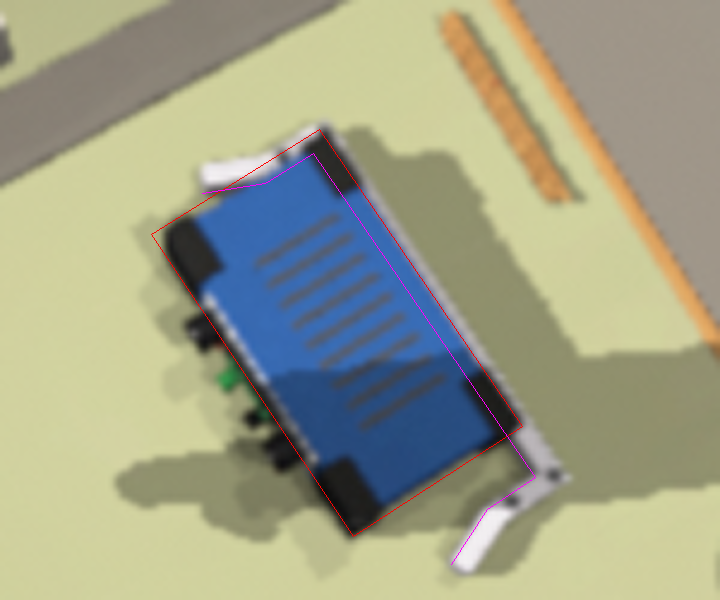

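The final view shows the PSU flat and parallel to the stop, with its back edge (crop 322,130 to 520,427) against the bar. It rests by the left cheek at y ≲ 12 mm, and the arm is clear.

```bash
python3 -c "
from bench import r
print(r.hand_in())"
```

```text
the job is handed in; nothing more can be done
None
```

I walked the power supply into its dock and handed the job in at about 33 s. Both sides pressed firm against the stop, and it stands flat, about 12 mm off centre by the left cheek (limit 16 mm), with the arm clear; the hand-in returned no verdict.

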